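Set sprung tweezers to the gap marked on a gauge

TASK

Pick up the large sprung tweezers by their blue finger sleeves, hold them level just above the gap gauge (a centimetre or two, not touching it) and squeeze them until each tip stands over the middle of its own coloured band, one tip over the yellow and one over the orange. Squeeze gently and never let the tips close on each other, do not press on the gauge or shift the bottle, lens, steel block or roller standing about, and finish while still holding the tweezers there, with the gap steady.

Things in the scene. Friction and masses are not known exactly. Their poses are not given: they have to be found in the camera images.
- big_tweezers: Steel tweezers, 156 mm long, 75 g, lying level, arms side by side, 10 mm tall, with ribbed blue finger sleeves (46 mm long, 14 tall; 47 mm over both outer faces when open) and a dark heel block at x = -97 to -75 mm. Origin: underside, middle of the grip; x from heel to tips (ends at x = 59 mm) when open, z up. This body carries arm a (+y); arm b turns against it.
- squeeze (a joint): Angle, rad, by which arm b is squeezed towards a, about the heel (145 mm behind the tips, 85 behind mid grip): 0 open (tip middles 37 mm apart), 0.24 nearly shut. 1 mm less width over the sleeves brings the tips about 1.7 mm closer. Sprung: at mid grip about 3.5 N starts it, 7 N gives a 15 mm gap; it reopens when let go. Sleeves are parallel at a 25 mm gap.
- tip_a (a point): End of arm a, middle of its 3 mm thickness, level with the underside of the tweezers.
- tip_b (a point): End of arm b, the same on the other side.
- grip_a (a point): Middle of the outer face of arm a's blue sleeve, 7 mm above the underside of the tweezers: where one finger presses.
- grip_b (a point): The same on arm b: where the other finger presses.
- rest: Fixed grey cradle; origin on the bench under the middle of the grip; x towards the tips. Carries the tweezers' underside 22 mm above the bench on a notched post under the heel (x = -91 to -79 mm, 29 mm wide, cheeks 28 mm high) and a cross bar 60 mm wide under the fore arms (x = 38 to 46 mm). Between them only a spine 16 mm wide, 6 mm high.
- gauge: Fixed aluminium gap gauge, 60 x 86 mm (x, y), 12 mm high, with black carriers 18 mm high that bear the two bands and a steel screw head 20 mm high on the slide. Origin on the bench under its middle; x runs along the bands, roughly away from the robot. Bring the tweezers in tips forward along x, the hand on the gauge's robot side.
- mark_fixed (a point): Middle of the yellow band's top: a flat band 24 mm long (along the gauge's x) and 7 mm wide (y), 18.3 mm above the bench, at y = +8 mm of the gauge. Axes as the gauge's.
- mark_slide (a point): Middle of the orange band's top: same size and height, beside the yellow one on the gauge's -y side. The distance between these two points is the gap asked for. Axes as the gauge's.
- gauge_slide (a joint): Where the orange band's slide has been left: the bands stand 12 mm + this value apart, middle to middle (0 to 0.012 m, stiff; leave it).
- flux_bottle: Brown dropper bottle, 33 mm across, 92 mm tall, loose bystander; origin under its middle.
- spare_lens: Black barrel lens standing up, 34 mm across, 76 mm tall, loose bystander; origin under its middle.
- setting_block: Steel block 25 x 50 x 38 mm (x, y, z), loose bystander; origin under its middle.
- nylon_roller: White flanged roller standing up, 21 mm across, 26 mm tall, loose bystander; origin under its middle.
There are look-alikes about, which are no part of the job. There is more than one size of the rest; the one meant has the size given above.

How it is judged:
On the way:
1. the tweezers are lifted clear of the rest in the fingers (contact force between the fingers and big_tweezers above 0.5 N and contact force between big_tweezers and rest below 0.05 N and z of big_tweezers in the frame of rest above 0.03 m), for 0.2 s.
At the end, for the whole second after the job is handed in: Fingers hold the tweezers, level within 0.2 rad, off rest and gauge; one tip over each band (tip middle within 3.5 mm across and 12 mm along of the band middle, 1.5 to 30 mm above it); tweezers and gap still (under 15 mm/s, 0.05 rad/s) (contact force between the fingers and big_tweezers above 0.5 N and contact force between big_tweezers and rest below 0.05 N and ((x of tip_a in the frame of mark_fixed between -0.012 and 0.012 m and y of tip_a in the frame of mark_fixed between -0.0035 and 0.0035 m and z of tip_a in the frame of mark_fixed between 0.0015 and 0.03 m and x of tip_b in the frame of mark_slide between -0.012 and 0.012 m and y of tip_b in the frame of mark_slide between -0.0035 and 0.0035 m and z of tip_b in the frame of mark_slide between 0.0015 and 0.03 m) or (x of tip_a in the frame of mark_slide between -0.012 and 0.012 m and y of tip_a in the frame of mark_slide between -0.0035 and 0.0035 m and z of tip_a in the frame of mark_slide between 0.0015 and 0.03 m and x of tip_b in the frame of mark_fixed between -0.012 and 0.012 m and y of tip_b in the frame of mark_fixed between -0.0035 and 0.0035 m and z of tip_b in the frame of mark_fixed between 0.0015 and 0.03 m)) and contact force between big_tweezers and gauge below 0.05 N and angle between big_tweezers's own z axis and vertical below 0.2 rad and linear speed of big_tweezers below 0.015 m/s and velocity of joint squeeze between -0.05 and 0.05 rad/s); the arm keeps its last pose, push and grip.
It fails at once if the tips close on each other (under 5 mm between their middles) (distance between tip_a and tip_b below 0.005 m).
It fails at once if the gauge is pressed or struck (over 4 N) (contact force between any of the arm, the fingers, big_tweezers and gauge above 4 N).
It fails at once if the orange band's slide is shifted (distance of mark_slide from where it was at the start of the episode above 0.002 m).
It fails at once if a bystander is shifted by more than 15 mm (distance of any of flux_bottle, spare_lens, setting_block, nylon_roller from where it was at the start of the episode above 0.015 m).
It also fails if it takes over 38 s, if anything falls off the work surface, if the arm or the gripper's body presses on something with over 40 N, if the wrist force passes 120 N, or if a joint passes its speed limit or range.

ROBOT

A 6-joint arm with a two-finger parallel gripper is mounted at the origin on a cart in front of the work surface, level with it; the furniture and walls round the work are solid. World frame = base frame: x ahead of the robot, y to its left, z up, the work surface at z = 0. Lengths are in m, angles in rad, forces in N, time in s.
With the tool pointing down it reaches from about 0.275 to 0.875 m from the base axis. Payload 12.5 kg.
Tool frame: the origin (TCP) lies on the centre line of the jaws, within the pads' length; the fingertips stand r.finger_overhang ahead of it and the grasp point (between the pads) lies 3 mm ahead of it (r.finger_overhang is the distance from the TCP to the fingertips, in m); z points along the fingers, y is the direction in which the jaws open and shut (so a half turn about z gives the same grasp; the last joint's range is limited). The gripper opens to 85 mm and grips with 20 to 120 N. Pads are 22 mm wide; open, the fingers measure 114 mm over their backs; the gripper's body (76 mm by 85 mm) begins 54 mm behind the grasp point. The pads swing forward as they close: fully open they stand 13 mm farther back than shut.
Start: joints at [-1.267, 0.351, 1.652, -0, 1.139, -0.085], TCP at [0.209, -0.509, 0.22] pointing down, gripper open.
Joint ranges: [-2.75, 2.75], [-0.79, 2.1], [0.01, 2.65], [-1.57, 4.71], [0.07, 3.14], [-2.87, 2.87]. Speed limits (rad/s): [2.22, 2.22, 2.79, 3.14, 3.14, 3.14].

INTERFACE

Orientations are given as a unit quaternion [x, y, z, w].
In Python, from cell import r, optics gives the robot as it stands. The module is installed in compiled form; this text tells all that it offers. Calls block until the motion is done:
- r.move_to(position, orientation): joint-space move of the TCP to a pose.
- r.move_linear(position, rot=None, vel=0.15): straight line of the TCP; rot=None keeps the orientation; vel is the mean speed in m/s.
- r.set_joints(angles): joint-space move.
- r.set_gripper(opening, squeeze=None): opening from 0.0 (shut) to 1.0 (fully open); squeeze is the grip in N (None keeps the last); returns when the fingers have stopped.
- r.sleep(seconds).
- r.inverse_kinematics(position, orientation): joint angles nearest the present ones, or None.
- optics.get_image(name): name is "scene" or "top" or "wrist"; returns a dict with "pixels" (400x640x3 uint8, red, green, blue), "depth" (400x640 float32, m along the optical axis (not along the pixel's ray), 0 where there is no reading), "fx", "fy", "cx", "cy" (pixels), "D" ([k1, k2, p1, p2, k3] as OpenCV has them; the pictures are not rectified), "camera_from_world" (4x4, takes a point from world to camera coordinates); the wrist camera has in their place "mount" (4x4, takes a point from camera to tool coordinates, whose origin is the TCP and whose axes are the flange's). Camera axes: x right, y down, z forward; pixel columns grow to the right and rows downward; lengths in m; the calibration is good to about 2 mm. A picture is of the moment at which its call begins: read the wrist's pose just before it.
A pose or a line that the arm cannot do raises r.PlanningError and nothing moves.
- r.hand_in(): hands the job in, once; it reports no verdict.
Readings, each from a call of its own:
- r.current_t(): time.
- r.current_q(): joint angles.
- r.current_qvel(): joint speeds.
- r.current_effort(): joint torques, N m.
- r.current_tool_pos(): TCP position.
- r.current_ee_rot(): TCP orientation.
- r.current_contact_force(): force on the tool from outside, world axes, zero at the start.
- r.current_torque(): the same for the moment, N m.
- r.current_opening(): opening from 0.0 (shut) to 1.0 (fully open).
Only numpy, scipy, OpenCV 4.12 (cv2) and the standard library are available. Lean on these libraries where they do the work, as an engineer would, in place of code of your own. Each camera call takes 0.05 s, during which the arm holds its last target.

## Working session

There is one attempt and no reset: what is moved stays moved. The work goes in short steps, each a Python script; the robot and the scene stay as the last script left them, time stands still between calls to the robot, and variables do not carry over. Pictures are saved under pics/ and viewed, and the job is handed in when it is done.

```bash
mkdir -p pics; ls
cat > h.py <<'E'
import numpy as np, cv2
from cell import r, optics
def grab(n):
    p=np.array(r.current_tool_pos());q=np.array(r.current_ee_rot())
    d=optics.get_image(n); d['tp']=p; d['tq']=q
    return d
def save(d,f,crop=None,scale=1):
    im=cv2.cvtColor(d['pixels'],cv2.COLOR_RGB2BGR)
    if crop: x0,y0,x1,y1=crop; im=im[y0:y1,x0:x1]
    if scale!=1: im=cv2.resize(im,None,fx=scale,fy=scale,interpolation=cv2.INTER_CUBIC)
    cv2.imwrite('pics/'+f,im)
E
python3 - <<'E'
from h import *
import pickle
for n in ['scene','top','wrist']:
    d=grab(n); save(d,n+'0.png'); pickle.dump(d,open(n+'0.pkl','wb'))
    print(n,d['fx'],d['fy'],d['cx'],d['cy'],d['D']); print(d.get('camera_from_world',d.get('mount')))
print(r.current_t(),r.finger_overhang,r.current_ee_rot(),r.current_opening())
E
```

```text
pics
scene 378.9367038960629 378.9367038960629 323.36639456717415 197.79571035031805 [-0.00813046  0.          0.          0.          0.        ]
[[ 0.84269484 -0.53819357  0.01459765 -0.52207283]
 [-0.41801419 -0.67112629 -0.61225292  0.24675986]
 [ 0.33930745  0.50984035 -0.79052721  0.71735848]
 [ 0.          0.          0.          1.        ]]
top 473.09523199736725 473.09523199736725 319.4588123865362 192.54874290821297 [0.02303086 0.         0.         0.         0.        ]
[[-0.01925288 -0.9998027  -0.00488676 -0.04546671]
 [-0.99064115  0.01973658 -0.13505767  0.58929303]
 [ 0.13512747  0.00224078 -0.99082569  1.03816404]
 [ 0.          0.          0.          1.        ]]
wrist 278.3226233344147 278.3226233344147 321.2682870575239 197.34341485861557 [-0.0212676  0.         0.         0.         0.       ]
[[-1.35381306e-04 -9.57560657e-01 -2.88231799e-01  7.22331553e-02]
 [ 9.99999659e-01 -3.64430132e-04  7.41010177e-04 -8.84119311e-04]
 [-8.14602545e-04 -2.88231601e-01  9.57560380e-01 -1.55417954e-01]
 [ 0.00000000e+00  0.00000000e+00  0.00000000e+00  1.00000000e+00]]
0.15 0.022 [ 9.81164741e-01  1.93172329e-01 -6.01797166e-05 -4.45007710e-04] 1.0001632622724155
```

View pics/scene0.png

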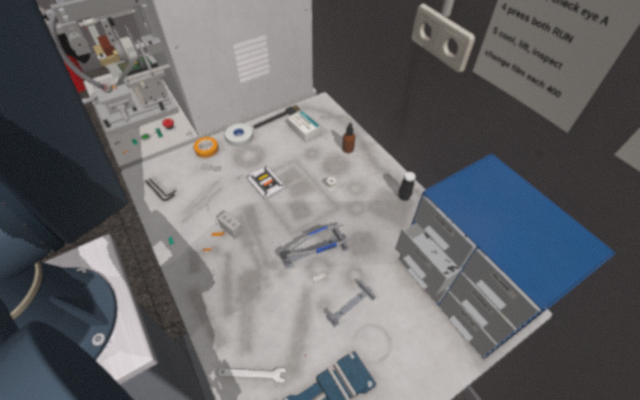

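View pics/top0.png

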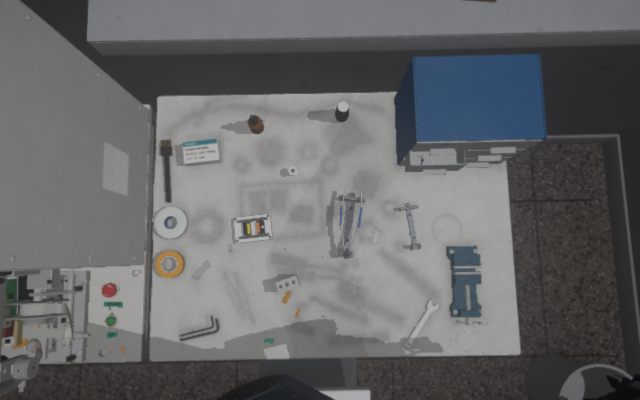

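View pics/wrist0.png

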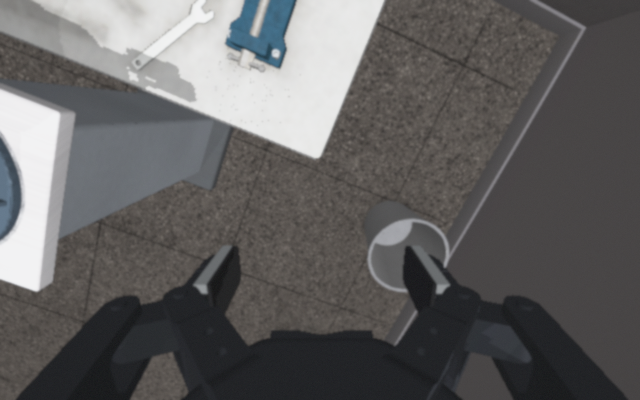

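The top view shows the tweezers with blue sleeves on a rest at about (349,224), an empty second rest at (410,226), and the gauge at (252,228). The loose items are the bottle (256,124), lens (342,112), roller (292,171) and steel block (287,284). I'll enlarge the tweezers and the gauge.

Run:
```python
import pickle,cv2,numpy as np
d=pickle.load(open('top0.pkl','rb'))
im=cv2.cvtColor(d['pixels'],cv2.COLOR_RGB2BGR)
def c(x0,y0,x1,y1,s): return cv2.resize(im[y0:y1,x0:x1],None,fx=s,fy=s,interpolation=cv2.INTER_CUBIC)
cv2.imwrite('pics/c1.png',c(315,180,435,270,6))
cv2.imwrite('pics/c2.png',c(220,200,290,250,10))
```

```text
(no output)
```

View pics/c1.png

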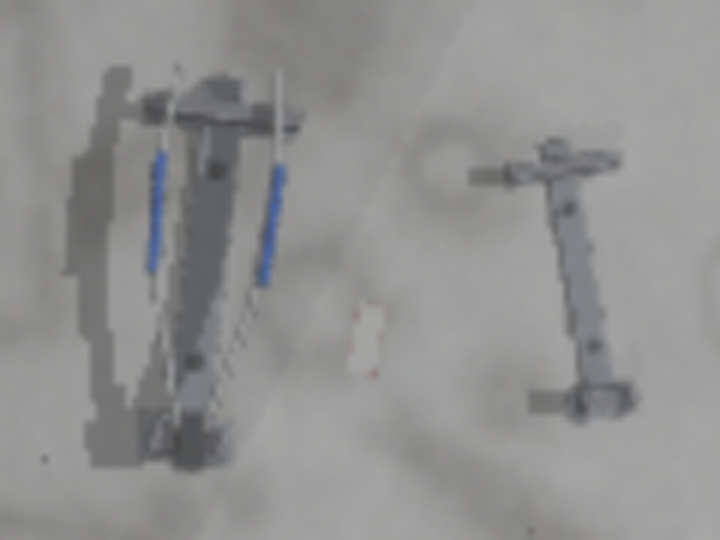

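View pics/c2.png

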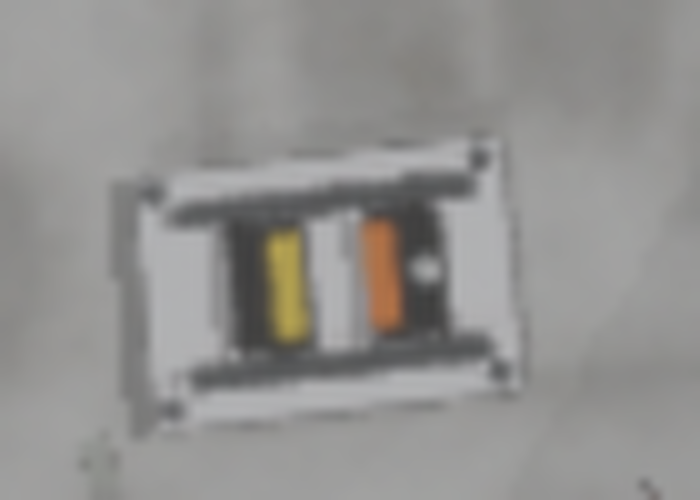

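One candidate check: of the two rests, the one at top pixels (349,224) carries the blue-sleeved tweezers and is the larger. The one at (410,226) is empty and shorter, so it is the look-alike. The tips point up the image (+x). There is only one gauge, at (252,228), with yellow at (249,229) and orange at (258,227). Next I'll take coarse positions from the top view and wrist close-ups.

```bash
cat >> h.py <<'E'
from scipy.spatial.transform import Rotation as R
def cam_pose(d):
    # returns Rwc, origin
    if 'mount' in d:
        T=np.eye(4);T[:3,:3]=R.from_quat(d['tq']).as_matrix();T[:3,3]=d['tp']
        M=T@np.array(d['mount']); 
    else: M=np.linalg.inv(np.array(d['camera_from_world']))
    return M
def K(d): return np.array([[d['fx'],0,d['cx']],[0,d['fy'],d['cy']],[0,0,1.]])
def cast(d,uv,z):
    uv=np.atleast_2d(np.array(uv,float))
    n=cv2.undistortPoints(uv[:,None],K(d),np.array(d['D'],float))[:,0]
    M=cam_pose(d); ray=np.c_[n,np.ones(len(n))]@M[:3,:3].T; o=M[:3,3]
    return o+ray*((z-o[2])/ray[:,2])[:,None]
def proj(d,P):
    M=np.linalg.inv(cam_pose(d)); P=np.atleast_2d(P)
    return cv2.projectPoints(P.astype(float),cv2.Rodrigues(M[:3,:3])[0],M[:3,3],K(d),np.array(d['D'],float))[0][:,0]
def yawq(p): return [np.cos(p/2),np.sin(p/2),0,0]
def blobs(d,lo,hi,roi=None,minA=20):
    hsv=cv2.cvtColor(d['pixels'],cv2.COLOR_RGB2HSV); m=cv2.inRange(hsv,np.array(lo),np.array(hi))
    if roi: k=np.zeros_like(m); x0,y0,x1,y1=roi; k[y0:y1,x0:x1]=255; m&=k
    n,l,s,c=cv2.connectedComponentsWithStats(m)
    out=[]
    for i in range(1,n):
        if s[i,4]>=minA:
            ys,xs=np.nonzero(l==i); out.append((s[i,4],c[i],cv2.minAreaRect(np.c_[xs,ys].astype(np.float32)),s[i,:4]))
    return sorted(out,key=lambda t:-t[0])
E
python3 - <<'E'
from h import *
import pickle
d=pickle.load(open('top0.pkl','rb'))
f=lambda x,y:(315+x/6,180+y/6)
print('sleeves',cast(d,[f(157,210),f(272,225)],.034))
print('heel',cast(d,[f(192,445)],.03),'tips',cast(d,[f(178,68),f(279,70)],.03))
g=lambda x,y:(220+x/10,200+y/10)
print('bands',cast(d,[g(288,286),g(382,275)],.0183))
print('yellow ends',cast(d,[g(283,233),g(293,340)],.0183))
print('others',cast(d,[(256,128),(342,118),(292,172),(287,284)],.0))
E
```

```text
sleeves [[ 0.53654974 -0.10538488  0.034     ]
 [ 0.53000199 -0.148788    0.034     ]]
heel [[ 0.44800686 -0.1164478   0.03      ]] tips [[ 0.59130079 -0.11499257  0.03      ]
 [ 0.58975608 -0.1536458   0.03      ]]
bands [[0.5107642  0.10721642 0.0183    ]
 [0.5128599  0.08559196 0.0183    ]]
yellow ends [[0.52298739 0.10838524 0.0183    ]
 [0.49835017 0.10604996 0.0183    ]]
others [[ 0.7536167   0.09285573  0.        ]
 [ 0.77419545 -0.11479776  0.        ]
 [ 0.64433888  0.00743177  0.        ]
 [ 0.38282069  0.02187534  0.        ]]
```

Run:
```python
from h import *
import pickle
t=r.current_t()
r.move_to([0.533,-0.127,0.13],yawq(-0.14))
r.sleep(0.15)
d=grab('wrist'); save(d,'w1.png'); pickle.dump(d,open('w1.pkl','wb'))
print(r.current_t()-t,r.current_tool_pos(),r.current_contact_force())
for b in blobs(d,(105,80,60),(130,255,255)): print(b)
```

```text
2.0500000000000003 [ 0.53293976 -0.12758184  0.13010005] [ 0.48688485 -0.77334056 -0.63783837]
(np.int32(207), array([341.80193237, 192.42995169]), ((341.7821044921875, 192.48638916015625), (4.366479873657227, 47.157981872558594), 3.5763344764709473), array([339, 169,   7,  48], dtype=int32))
(np.int32(194), array([294.91237113, 192.18041237]), ((294.9668273925781, 193.0022430419922), (46.29722595214844, 4.456772804260254), 86.18592071533203), array([292, 170,   7,  47], dtype=int32))
```

View pics/w1.png

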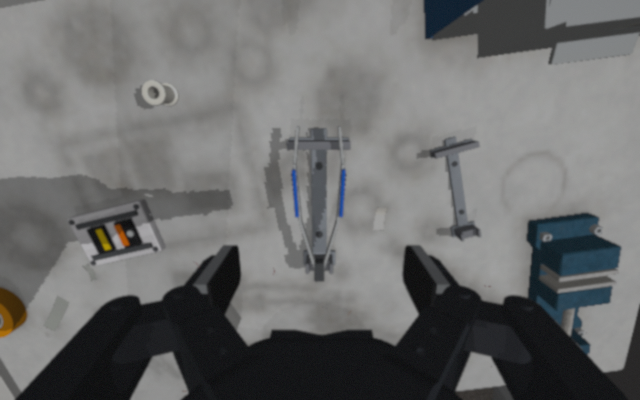

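The wrist view shows the tweezers on their rest: sleeves at (295,193) and (342,192), heel at (319,268), tips at about (302,128) and (341,128). The gauge is at (115,235), lower left. Now I'll compute the grasp.

Run:
```python
from h import *
import pickle
d=pickle.load(open('w1.pkl','rb'))
S=cast(d,[(294.95,192.9),(341.8,192.45)],.035); print(S, S.mean(0), np.linalg.norm(S[0]-S[1]))
v=S[0]-S[1]; print('yaw',np.arctan2(-v[0],v[1]))
save(d,'w1c.png',(260,105,380,290),4) 
H=cast(d,[(319,268)],.034)[0]; m=S.mean(0); e=m-H; print('yaw2',np.arctan2(e[1],e[0]),np.linalg.norm(e))
# depth check
M=cam_pose(d)
for u,v in [(295,193),(342,192),(319,180),(230,120),(319,265)]:
    z=d['depth'][v-2:v+3,u-2:u+3]; print((u,v),np.round(z.min(),4))
    n=cv2.undistortPoints(np.array([[[float(u),v]]]),K(d),np.array(d['D']))[0,0]
    print(M[:3,:3]@(np.r_[n,1]*z.min())+M[:3,3])
im=d['pixels'].astype(float)
```

```text
[[ 0.53738968 -0.1034551   0.035     ]
 [ 0.53165811 -0.14690686  0.035     ]] [ 0.5345239  -0.12518098  0.035     ] 0.0438281475957183
yaw -0.13114936570994673
yaw2 -0.13611953761550172 0.08035296134241243
(295, 193) 0.2572
[ 0.53810395 -0.10390285  0.03806005]
(342, 192) 0.2563
[ 0.53312002 -0.14700594  0.03866405]
(319, 180) 0.283
[ 0.54058617 -0.12646254  0.0094588 ]
(230, 120) 0.0
[ 0.60416469 -0.13768676  0.28556127]
(319, 265) 0.2813
[ 0.45942884 -0.11494273  0.03585853]
```

View pics/w1c.png

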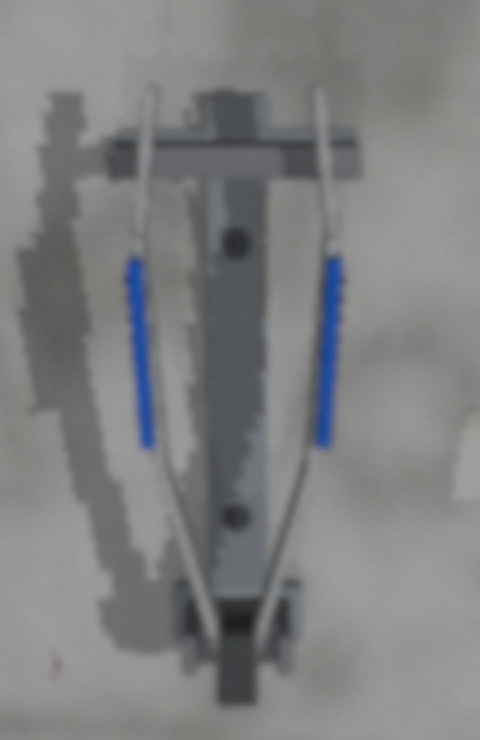

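Run:
```python
from h import *
import pickle
t=r.current_t(); q=yawq(-0.133)
r.move_to([0.5345,-0.1252,0.09],q)
r.move_linear([0.5345,-0.1252,0.030],vel=0.08)
print(r.current_tool_pos(),r.current_contact_force())
r.set_gripper(0.60,20); print(r.current_opening())
d=grab('wrist'); save(d,'w2.png')
r.set_gripper(0.48,20); print(r.current_opening(),r.current_contact_force())
d=grab('wrist'); save(d,'w3.png'); pickle.dump(d,open('w3.pkl','wb'))
print(r.current_t()-t,r.current_t())
```

```text
[ 0.53479586 -0.1252946   0.03032974] [-0.76818456 -0.11363648  0.65742849]
0.6014207892259903
0.48075251432019517 [-0.17848107 -0.57636217 -0.2895605 ]
1.9832999999999998 4.1833
```

View pics/w3.png

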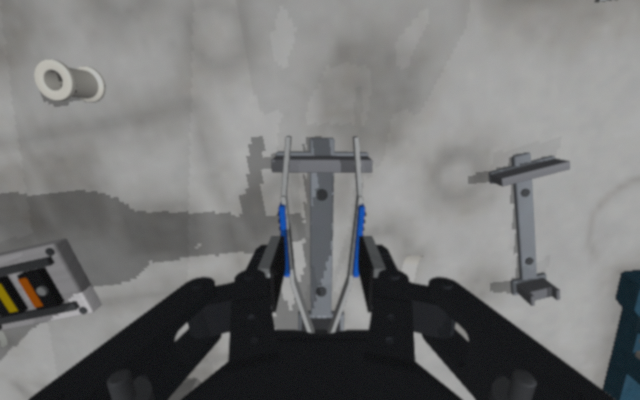

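The view shows the pads beside the sleeves, but the tips at (288,138) and (356,138) are still about 37 mm apart. The fingers are barely touching, so the opening-to-width map isn't linear. I'll close in small steps and measure the tip gap at each one.

Run:
```python
from h import *
d0=None
for o in (0.45,0.42):
    r.set_gripper(o,20)
    d=grab('wrist'); save(d,'w4_%d.png'%(o*100),(240,120,400,290),4); print(o,r.current_opening(),r.current_contact_force(),r.current_t())
    hsv=cv2.cvtColor(d['pixels'],cv2.COLOR_RGB2HSV)
    bl=blobs(d,(105,80,60),(130,255,255)); print([b[1] for b in bl[:2]])
    g=d['pixels'].mean(2)
    print(g[142,270:375].astype(int))
```

```text
0.45 0.4523943792721111 [-1.29134898 -0.21789721  0.1225319 ] 4.45
[array([360.11009174, 220.82568807]), array([282.31162791, 219.95813953])]
[163 163 164 163 164 164 165 162 160 158 156 157 156 152 143 136 141 144
 140 129 118 129 144 150 151 150 151 151 150 150 151 150 149 150 147 137
 119 108 100  94  97 103 103  92  85  86  85  84  85  85  86  85  85  85
  85  85  86  85  88 100 113 118 118 118 125 135 140 140 139 138 138 136
 135 135 134 133 131 130 129 128 125 123 111  98 113 138 150 151 143 132
 127 125 126 128 127 128 129 130 130 130 130 131 131 131 131]
0.42 0.41768711624682153 [-0.14669495  0.25284978  0.0240233 ] 4.7167
[array([282.3411215 , 219.82242991]), array([360.13615023, 220.43661972])]
[164 163 163 164 163 164 164 163 159 156 155 156 155 151 143 135 141 144
 141 129 117 127 143 149 151 151 150 150 150 151 151 150 149 149 147 136
 120 106 101  95  95 103 103  93  86  84  85  84  85  84  86  86  85  85
  86  85  85  85  89  99 113 119 119 117 124 135 140 140 139 138 136 135
 135 133 133 131 131 130 129 127 127 122 110  98 112 137 151 151 143 132
 126 126 126 127 127 127 128 128 129 130 130 131 130 131 130]
```

View pics/w4_42.png

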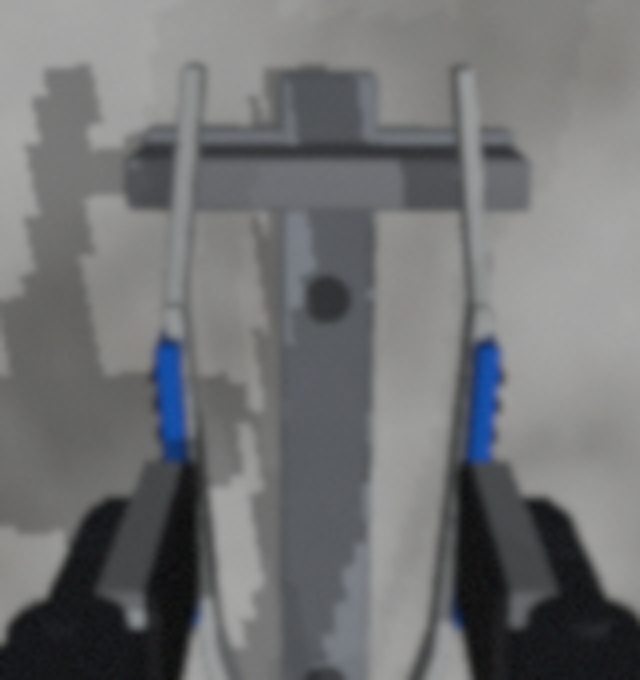

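The sleeves didn't move between 0.45 and 0.42. In the crop the finger ends at about (170,465) and (490,465) seem to cover the sleeves instead of standing outside them. I'll check the depth there.

Run:
```python
from h import *
d=grab('wrist'); import pickle; pickle.dump(d,open('w5.pkl','wb'))
M=cam_pose(d); print(r.current_tool_pos(),M[:3,3])
tw=np.array([0.5345,-0.1252,0]);c,s=np.cos(-.133),np.sin(-.133)
def pt(cx,cy):
    u,v=240+cx/4,120+cy/4; z=d['depth'][int(round(v)),int(round(u))]
    n=cv2.undistortPoints(np.array([[[u,v]]]),K(d),np.array(d['D']))[0,0]
    p=M[:3,:3]@(np.r_[n,1]*z)+M[:3,3]; e=p-tw
    return np.round([z,c*e[0]+s*e[1],-s*e[0]+c*e[1],p[2]],4)
for nm,x,y in [('sleeveL',172,400),('sleeveR',484,400),('finger end L',172,480),('fing L',140,540),('face L',180,540),('face L low',190,600),('fing R',500,500),('face R',470,540),('blue low R',455,610),('blueL',196,608),('armLtip',190,90),('bar',250,185)]:
    print(nm,pt(x,y))
```

```text
[ 0.53449445 -0.12520206  0.03000334] [ 0.60586467 -0.13466375  0.18543644]
sleeveL [0.1585 0.014  0.0218 0.0373]
sleeveR [ 0.1587  0.0139 -0.0226  0.0372]
finger end L [0.1445 0.0092 0.0199 0.0534]
fing L [0.1282 0.0096 0.0214 0.0703]
face L [0.1363 0.0057 0.0178 0.0631]
face L low [ 0.1489 -0.0081  0.0181  0.0541]
fing R [ 0.1377  0.0097 -0.0216  0.0604]
face R [ 0.1372  0.0052 -0.0178  0.0622]
blue low R [ 0.1535 -0.012  -0.0179  0.0504]
blueL [ 0.1537 -0.0118  0.0179  0.0501]
armLtip [0.1525 0.0569 0.0186 0.0307]
bar [0.1638 0.0424 0.0111 0.0233]
```

Run:
```python
from h import *
d=grab('scene'); save(d,'s1.png',(250,180,390,290),5)
tp=r.current_tool_pos(); print(proj(d,[tp,tp-np.array([0,0,.022])]), r.current_t())
```

```text
[[321.57946094 239.36465593]
 [321.47015814 244.65050661]] 4.8167
```

View pics/s1.png

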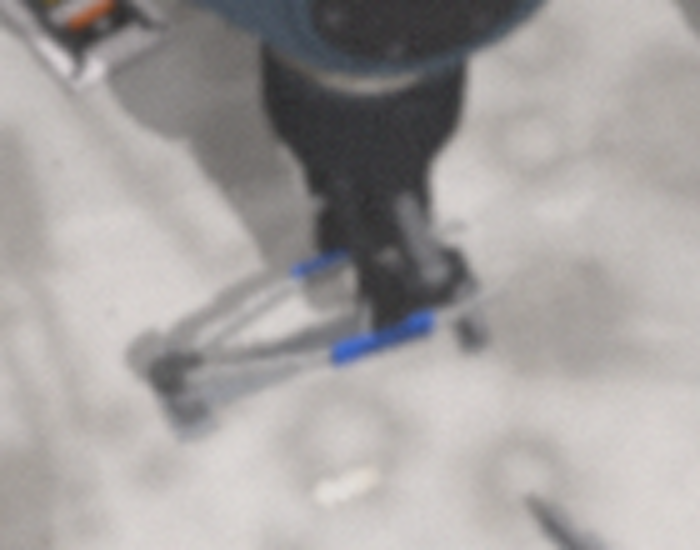

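View pics/w2.png

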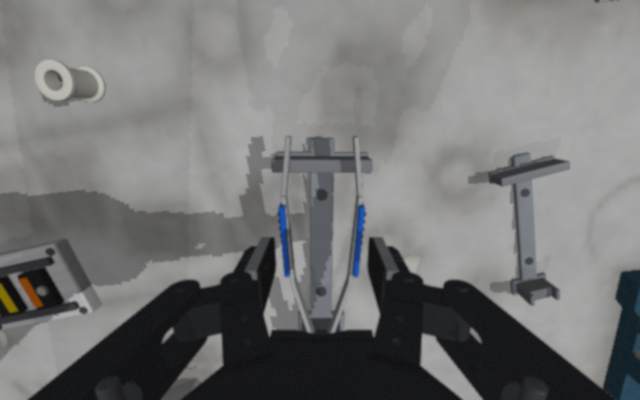

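Run:
```python
from h import *
import pickle
for f in ['wrist0.pkl','w1.pkl','w3.pkl','w5.pkl']:
    d=pickle.load(open(f,'rb')); Mt=np.array(d['mount'])
    vv,uu=np.mgrid[0:400,0:640]; 
    n=cv2.undistortPoints(np.c_[uu.ravel(),vv.ravel()].astype(float)[:,None],K(d),np.array(d['D']))[:,0]
    z=d['depth'].ravel(); P=np.c_[n,np.ones(len(n))]*z[:,None]; P=P@Mt[:3,:3].T+Mt[:3,3]
    P=P.reshape(400,640,3)
    for lo,hi in ((200,320),(320,440)):
        sub=P[225:300,lo:hi]; zz=d['depth'][225:300,lo:hi]
        m=(zz>0)&(np.abs(sub[...,0])<.02)&(np.abs(sub[...,1])<.06)&(sub[...,2]<(0.05 if f in('wrist0.pkl','w1.pkl') else -0.004))
        q=sub[m]; i=np.argsort(q[:,2])[-5:]; print(f,len(q),np.round(q[i[-1]],4), np.round(np.median(q[i],0),4),'inner y',np.round(np.abs(q[:,1]).min(),4))
```

```text
wrist0.pkl 1862 [-0.0047 -0.0437 -0.0255] [-0.0037 -0.0437 -0.026 ] inner y 0.0409
wrist0.pkl 1726 [-0.0059  0.0425 -0.0256] [ 0.0007  0.0423 -0.0261] inner y 0.0391
w1.pkl 1859 [-0.0054 -0.0432 -0.0247] [-0.0054 -0.043  -0.0258] inner y 0.0402
w1.pkl 1727 [-0.0045  0.0432 -0.0253] [-0.0045  0.0431 -0.0257] inner y 0.0403
w3.pkl 3242 [ 0.0025 -0.0204 -0.0041] [-0.0013 -0.0197 -0.0042] inner y 0.0168
w3.pkl 3170 [-0.0067  0.0197 -0.004 ] [-0.0067  0.0198 -0.0042] inner y 0.0167
w5.pkl 3258 [-0.0162 -0.0186 -0.004 ] [ 0.0053 -0.0201 -0.0045] inner y 0.015
w5.pkl 3164 [-0.0141  0.0181 -0.004 ] [-0.0093  0.0188 -0.0041] inner y 0.015
```

The depth shows a discrepancy. The fingertips are at tool z of about −0.025 fully open and −0.019 at 0.42. The stated overhang would put them ahead of the TCP. The scene view agrees: both sleeves are uncovered with the fingers above them. So the fingers closed over the top of the sleeves without contact. I'll reopen and go about 38 mm lower in guarded steps, checking force and picture.

Run:
```python
from h import *
import pickle
r.set_gripper(0.75,20)
f0=np.array(r.current_contact_force())
for z in (0.018,0.006):
    r.move_linear([0.5345,-0.1252,z],vel=0.06); print(z,r.current_tool_pos()[2],np.round(np.array(r.current_contact_force())-f0,2))
d=grab('wrist'); save(d,'w6.png'); pickle.dump(d,open('w6.pkl','wb'))
s=grab('scene'); save(s,'s2.png',(250,180,390,290),5); print(r.current_t())
```

```text
0.018 0.01737506708566134 [-1.31  0.31  0.72]
0.006 0.00552062564770589 [0.36 0.45 0.03]
6.0
```

View pics/w6.png

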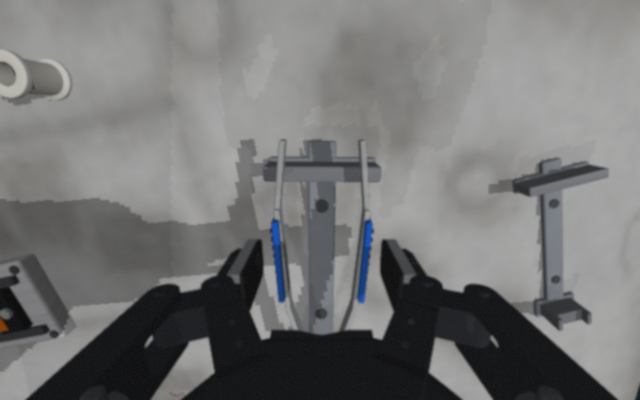

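View pics/s2.png

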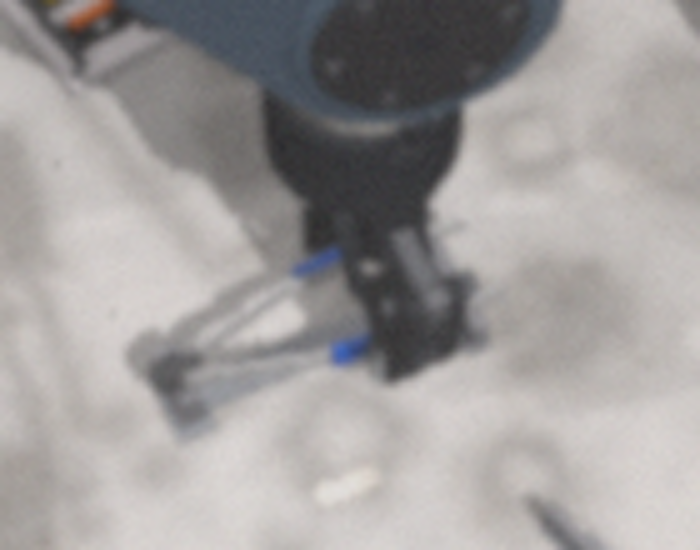

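The fingers now stand outside and beside the sleeves: finger inner edges at columns 262 and 381, sleeves at 278 and 366, and the scene view shows the near finger covering the near sleeve. I'll go lower and close in steps.

Run:
```python
from h import *
import pickle
f0=np.array(r.current_contact_force())
for z in (-0.004,-0.009):
    r.move_linear([0.5345,-0.1252,z],vel=0.06); print(z,r.current_tool_pos()[2],np.round(np.array(r.current_contact_force())-f0,2))
for o in (0.58,0.53,0.49):
    r.set_gripper(o,20); 
    d=grab('wrist'); print(o,r.current_opening(),np.round(np.array(r.current_contact_force())-f0,2),[b[1].round(1) for b in blobs(d,(105,80,60),(130,255,255))[:2]])
    g=d['pixels'].mean(2)[155,260:385]; 
save(d,'w7.png'); save(d,'w7c.png',(240,120,400,290),4);pickle.dump(d,open('w7.pkl','wb')); print(r.current_t())
```

```text
-0.004 -0.004489777425054627 [-0.09 -1.1   1.4 ]
-0.009 -0.009274954873900652 [ 0.66 -0.69  0.53]
0.58 0.5790902519638973 [ 0.23 -0.49  0.47] [array([369.5, 275.7]), array([272.6, 274.9])]
0.53 0.5267089263441913 [-0.46  0.28  6.25] [array([366.9, 275.2]), array([275.4, 274.6])]
0.49 0.49232999958654494 [-0.8  -0.49  7.87] [array([363.5, 274.9]), array([279. , 274.5])]
7.45
```

View pics/w7c.png

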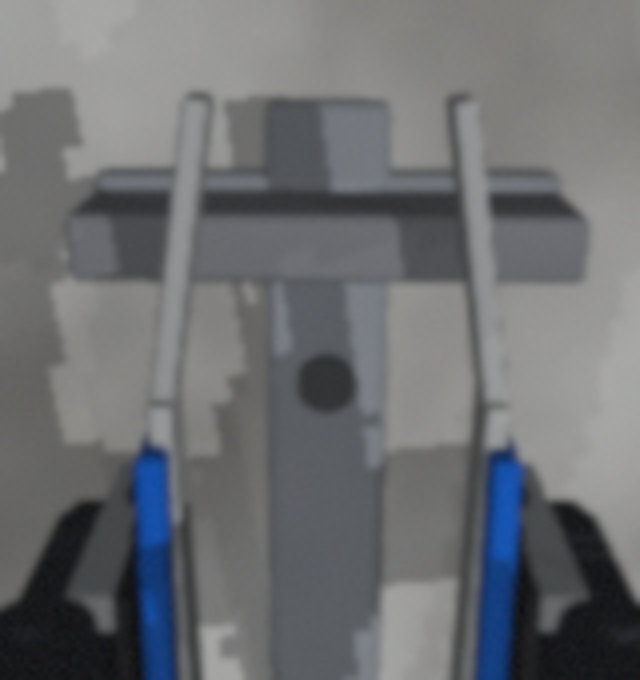

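The grip works: at 0.49 the sleeves have moved in symmetrically and the tips, at crop (198,98) and (462,98), are about 26 mm apart. Next I lift and check.

Run:
```python
from h import *
import pickle
f0=np.array(r.current_contact_force())
r.move_linear([0.5345,-0.1252,0.051],vel=0.08); r.sleep(0.1)
print(r.current_tool_pos(),np.round(np.array(r.current_contact_force())-f0,2),r.current_opening(),r.current_t())
d=grab('wrist'); save(d,'w8c.png',(220,100,420,270),4);pickle.dump(d,open('w8.pkl','wb'))
M=np.array(d['mount'])
s=grab('scene'); save(s,'s3.png',(250,160,390,270),5); print(r.current_t())
```

```text
[ 0.53416465 -0.12510577  0.05046288] [ 2.2  -0.81 -7.57] 0.4932211155357275 8.45
8.55
```

View pics/w8c.png

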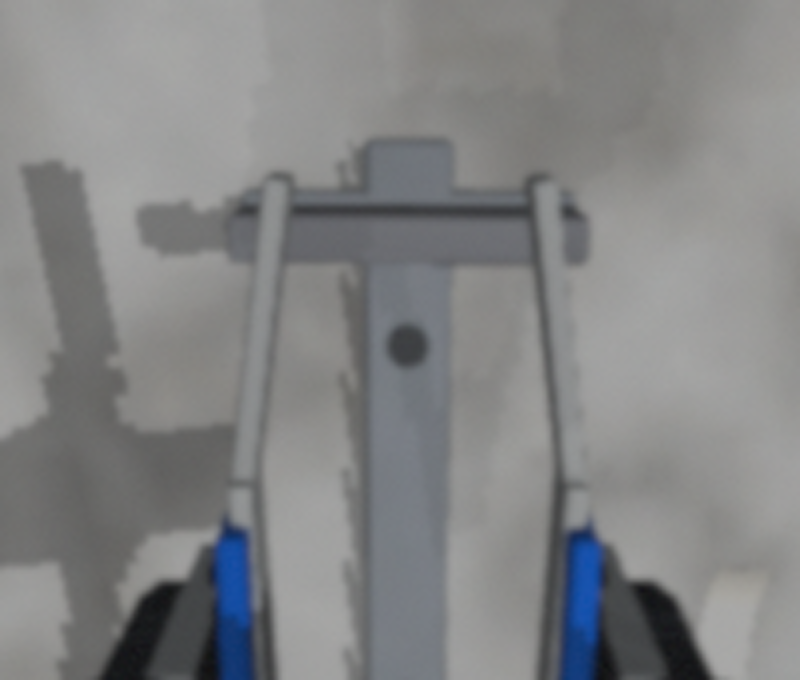

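View pics/s3.png

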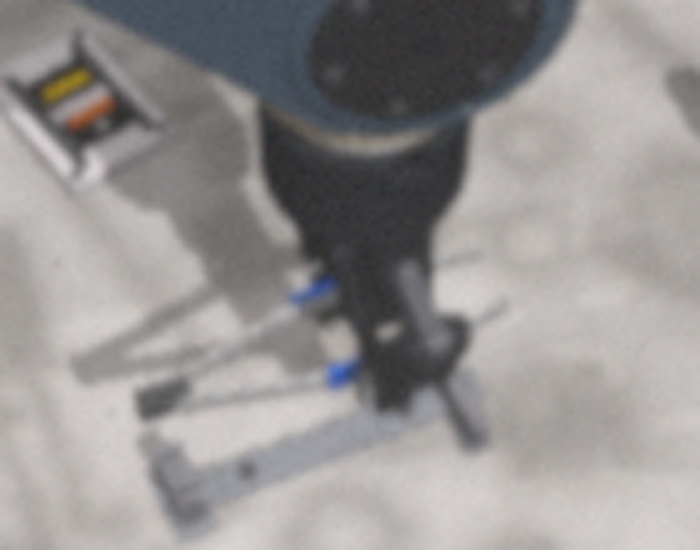

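The tweezers are clear of the rest, with the tips at about pixels (290,145) and (356,145). I'll carry them over the gauge, staying high, then measure the bands and tips together.

Run:
```python
from h import *
import pickle
q=yawq(0.096)
r.move_linear([0.445,-0.02,0.066],R.from_quat(yawq(0.0)).as_quat().tolist(),vel=0.15)
r.move_linear([0.4531,0.0907,0.066],q,vel=0.12)
r.sleep(0.15)
d=grab('wrist'); save(d,'w9.png'); save(d,'w9c.png',(220,60,420,220),4);pickle.dump(d,open('w9.pkl','wb'))
print(r.current_tool_pos(),R.from_quat(r.current_ee_rot()).as_rotvec(),r.current_opening(),r.current_t())
M=np.array(d['mount'])
s=grab('scene'); save(s,'s4.png',(180,120,340,240),5); print(r.current_t())
```

```text
[0.45313135 0.09026758 0.06600525] [ 3.13801786e+00  1.49430485e-01 -3.36169124e-05] 0.489737828997907 10.9
10.95
```

View pics/w9.png

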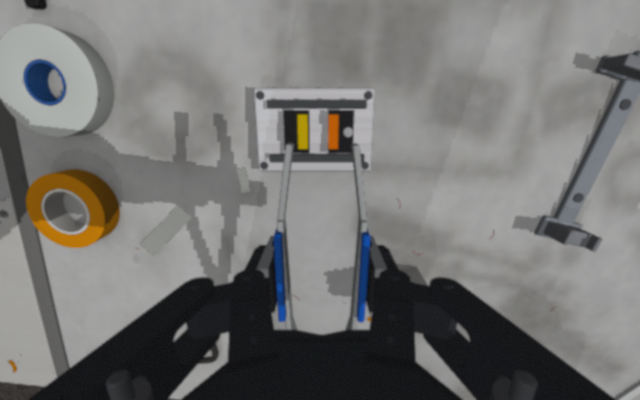

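View pics/w9c.png

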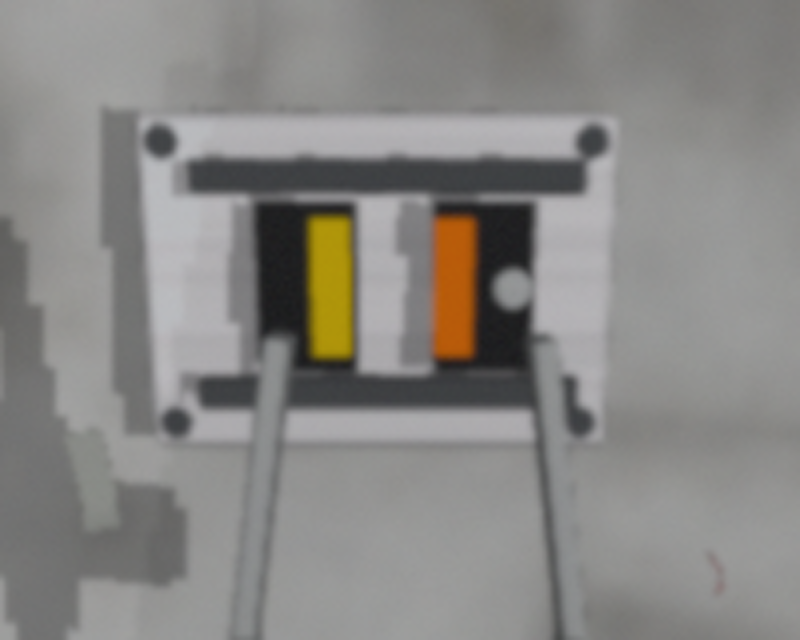

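View pics/s4.png

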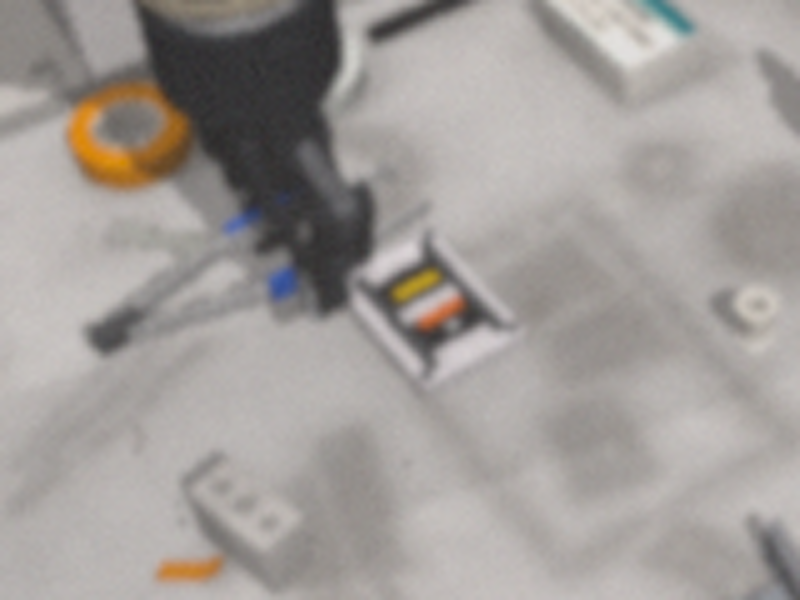

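The wrist view shows yellow at (302.5,132), orange at (333.5,132), and tips at about (290,146) and (356,146). The gauge is square to the jaws, and nothing lies in the way except the steel block, well off to the robot side. Now the numbers.

Run:
```python
from h import *
import pickle
d=pickle.load(open('w9.pkl','rb'))
Y=blobs(d,(22,120,100),(35,255,255),(260,80,380,180))[0]; O=blobs(d,(8,150,100),(20,255,255),(260,80,380,180))[0]
print(Y[1:],O[1:])
P=cast(d,[Y[1],O[1]],.0183); print(P,np.linalg.norm(P[0]-P[1]))
v=P[0]-P[1]; print('across yaw',np.arctan2(-v[0],v[1]))
e=cast(d,[(295.5+3,115),(302.5,149)],.0183)
M=cam_pose(d)
def pt(u,v,w=1):
    z=np.median(d['depth'][v-w:v+w+1,u-w:u+w+1]); n=cv2.undistortPoints(np.array([[[float(u),v]]]),K(d),np.array(d['D']))[0,0]
    return np.round(M[:3,:3]@(np.r_[n,1]*z)+M[:3,3],4)
for u,v in [(289,148),(288,160),(283,205),(280,250),(279,300),(356,148),(357,160),(364,245),(302,125),(333,125)]: print((u,v),pt(u,v,0))
save(d,'w9d.png',(270,130,370,180),8)
```

```text
(array([302.19098143, 131.04509284]), ((302.0, 131.5), (35.0, 10.0), 90.0), array([297, 114,  11,  36], dtype=int32)) (array([333.45224719, 131.40449438]), ((333.5, 131.5), (35.0, 9.0), 90.0), array([329, 114,  10,  36], dtype=int32))
[[0.51174877 0.10979364 0.0183    ]
 [0.51360868 0.08761073 0.0183    ]] 0.02226074153056523
across yaw 0.08364876894863861
(289, 148) [0.51   0.1094 0.1057]
(288, 160) [0.505  0.1095 0.1054]
(283, 205) [0.4849 0.1106 0.1051]
(280, 250) [0.4668 0.1099 0.1126]
(279, 300) [0.4395 0.1093 0.1105]
(356, 148) [0.5125 0.0817 0.1044]
(357, 160) [0.5078 0.0809 0.1063]
(364, 245) [0.472  0.0737 0.1114]
(302, 125) [0.516  0.1101 0.0201]
(333, 125) [0.518  0.0884 0.0192]
```

View pics/w9d.png

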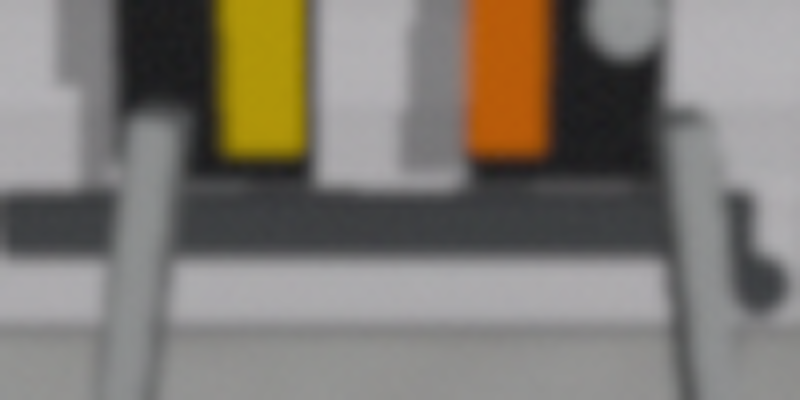

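```bash
cat >> h.py <<'E'
def tips(d,rows=None,ztop=None):
    """arm top centre columns near tips: bright strip flanked; returns profile"""
    pass
E
python3 - <<'E'
from h import *
import pickle
d=pickle.load(open('w9.pkl','rb'))
T=cast(d,[(289.9,144.5),(356.6,144.5)],.1055); print(T,np.linalg.norm(T[0]-T[1]),T.mean(0))
r.set_gripper(0.455,20); r.sleep(0.1)
q=yawq(0.09); c=np.array([0.5122,0.0976]); g=c-0.060*np.array([np.cos(.09),np.sin(.09)])
r.move_linear([g[0],g[1],0.030],q,vel=0.08); r.sleep(0.15)
d=grab('wrist'); pickle.dump(d,open('w10.pkl','wb')); save(d,'w10.png'); save(d,'w10c.png',(270,100,370,175),8)
print(r.current_tool_pos(),r.current_opening(),r.current_t())
Y=blobs(d,(22,120,100),(35,255,255),(260,60,380,200))[0]; O=blobs(d,(8,150,100),(20,255,255),(260,60,380,200))[0]
print(Y[1:],O[1:])
E
```

```text
[[0.51147416 0.10915332 0.1055    ]
 [0.5140805  0.0818097  0.1055    ]] 0.027467555543175374 [0.51277733 0.09548151 0.1055    ]
[0.45274706 0.09224257 0.03044286] 0.454178826157307 12.0667
(array([301.77927063, 133.90978887]), ((301.5, 135.0), (42.0, 13.0), 90.0), array([295, 114,  14,  43], dtype=int32)) (array([338.67613636, 134.55113636]), ((338.9999694824219, 135.0), (11.999998092651367, 41.99999237060547), 0.0), array([333, 114,  13,  43], dtype=int32))
```

View pics/w10c.png

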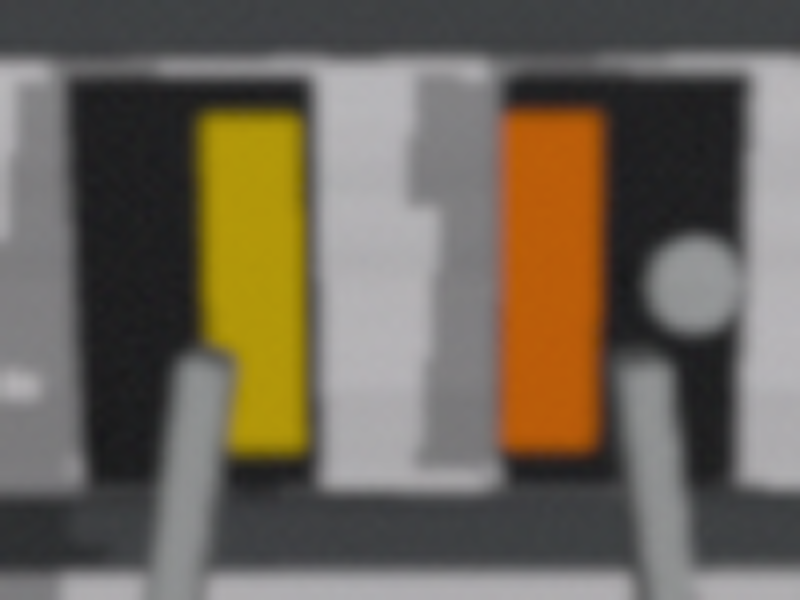

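```bash
cat >> h.py <<'E'
def rel(d,Yp,Op,La,Lb,yaw):
    B=cast(d,[Yp,Op],.0183); T=cast(d,[La,Lb],d['tp'][2]+.0395)
    v=B[0]-B[1]; print('gap bands %.4f tips %.4f'%(np.linalg.norm(v),np.linalg.norm(T[0]-T[1])),'yaw across',np.arctan2(-v[0],v[1]).round(4))
    c,s=np.cos(yaw),np.sin(yaw)
    for n,t,b in (('a',T[0],B[0]),('b',T[1],B[1])):
        e=t-b; print(n,'along %.4f across %.4f'%(c*e[0]+s*e[1],-s*e[0]+c*e[1]))
    print('mid bands',B.mean(0),'mid tips',T.mean(0))
E
python3 - <<'E'
from h import *
import pickle
d=pickle.load(open('w10.pkl','rb'))
rel(d,(301.5,135.1),(339,135.1),(295.4,145.2),(350.75,145.2),.09)
d=pickle.load(open('w9.pkl','rb'))
rel(d,(302.3,131.5),(333.5,131.5),(289.9,144.5),(356.6,144.5),.09)
E
```

```text
gap bands 0.0221 tips 0.0228 yaw across 0.0898
a along -0.0004 across -0.0010
b along -0.0004 across -0.0017
mid bands [0.51242849 0.09854264 0.0183    ] mid tips [0.51214334 0.09719467 0.06994065]
gap bands 0.0222 tips 0.0275 yaw across 0.0949
a along -0.0000 across -0.0005
b along 0.0000 across -0.0058
mid bands [0.51249315 0.09863103 0.0183    ] mid tips [0.51277646 0.09548136 0.10549162]
```

Nearly there: tip gap 22.8 mm against bands 22.1 mm, and about 1.3 mm off across. I'll correct both, go down to about 15 mm above the bands and re-measure.

Run:
```python
from h import *
import pickle
q=yawq(0.09); p=np.array(r.current_tool_pos())
r.set_gripper(0.449,20)
r.move_linear([0.4527,0.0936,0.004],q,vel=0.05); r.sleep(0.3)
d=grab('wrist'); pickle.dump(d,open('w11.pkl','wb')); save(d,'w11.png'); save(d,'w11c.png',(270,100,370,175),8)
print(r.current_tool_pos(),r.current_opening(),r.current_contact_force(),r.current_t())
t=grab('top'); save(t,'t11.png',(200,180,330,280),6); pickle.dump(t,open('t11.pkl','wb'))
s=grab('scene'); save(s,'s11.png',(200,120,340,230),5)
```

```text
[0.45277329 0.09359869 0.00414579] 0.4518321210403196 [ 0.48042611  0.16619105 -0.33378026] 13.3
```

View pics/w11c.png

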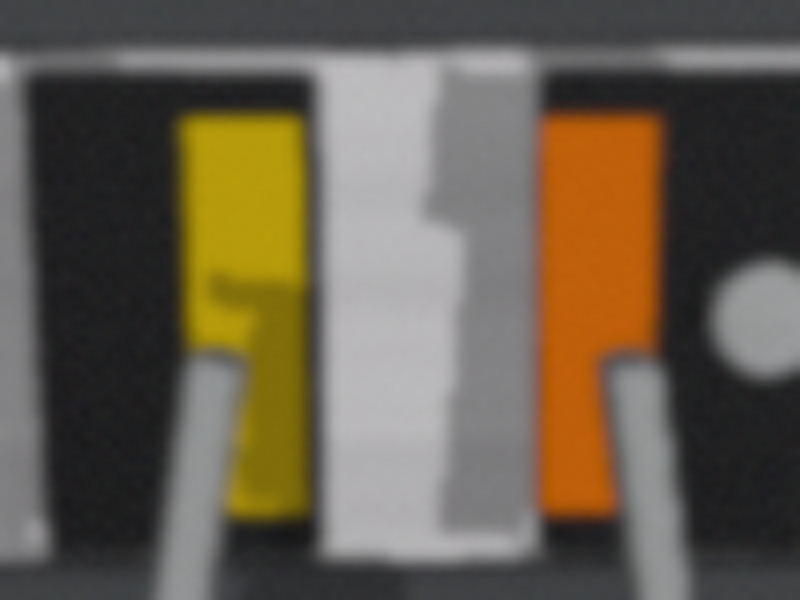

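View pics/t11.png

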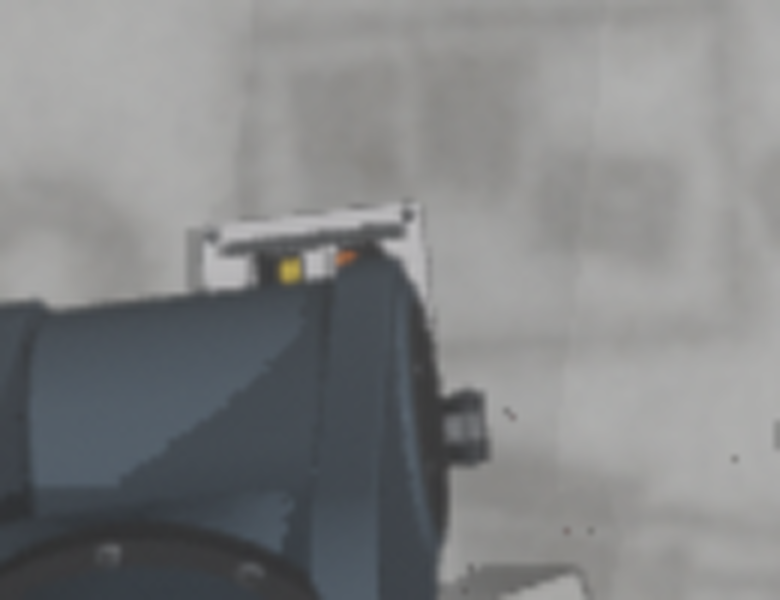

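View pics/s11.png

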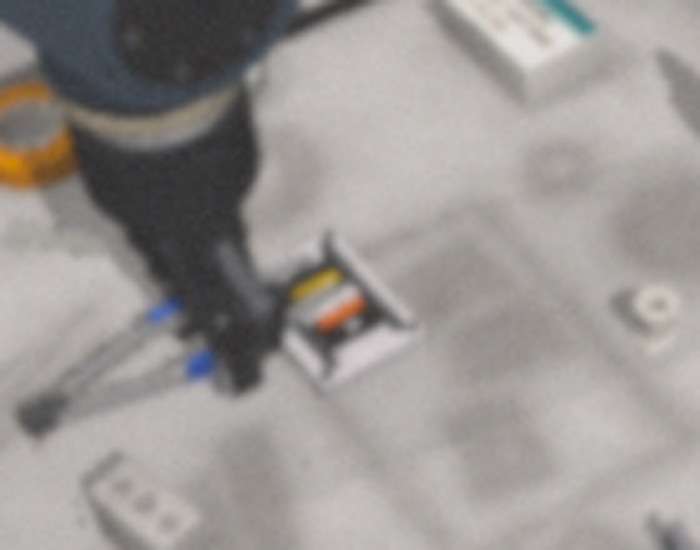

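The wrist crop now shows the tips at (297,145) and (349.7,145) with the bands at (301,139.5) and (345,139.5), each tip over its own band. In the scene view the block, roller and gauge haven't moved.

Run:
```python
from h import *
import pickle
d=pickle.load(open('w11.pkl','rb'))
rel(d,(300.9,139.5),(345.,139.5),(297,145),(349.7,145),.09)
M=cam_pose(d)
def pt(u,v):
    z=d['depth'][v,u]; n=cv2.undistortPoints(np.array([[[float(u),v]]]),K(d),np.array(d['D']))[0,0]
    return np.round(M[:3,:3]@(np.r_[n,1]*z)+M[:3,3],4)
for u,v in [(296,150),(295,160),(293,175),(286,210),(350,150),(351,160),(353,175),(361,210),(300,120),(345,120)]: print((u,v),pt(u,v))
```

```text
gap bands 0.0220 tips 0.0217 yaw across 0.0898
a along -0.0000 across -0.0002
b along -0.0000 across 0.0002
mid bands [0.51232322 0.09850044 0.0183    ] mid tips [0.51229962 0.09849433 0.0436932 ]
(296, 150) [0.5091 0.1097 0.0427]
(295, 160) [0.5049 0.1098 0.0425]
(293, 175) [0.4982 0.1103 0.042 ]
(286, 210) [0.4825 0.1123 0.0436]
(350, 150) [0.5112 0.0872 0.0429]
(351, 160) [0.5073 0.0865 0.0446]
(353, 175) [0.5008 0.0848 0.0434]
(361, 210) [0.4716 0.0718 0.0022]
(300, 120) [0.5207 0.1105 0.0189]
(345, 120) [0.5227 0.0887 0.02  ]
```

Each tip is within 0.2 mm of its band middle by my measure, the tweezers are level, and the tips are about 14 mm above the bands. I'll do a short steadiness check and then hand in.

Run:
```python
from h import *
import pickle
r.sleep(0.5)
d=grab('wrist'); save(d,'w12c.png',(270,100,370,175),8)
a=pickle.load(open('w11.pkl','rb'))
print('diff',np.abs(d['pixels'][100:300,270:370].astype(int)-a['pixels'][100:300,270:370]).mean(),r.current_tool_pos(),r.current_opening(),np.abs(r.current_qvel()).max(),r.current_contact_force(),r.current_t())
r.hand_in()
```

```text
diff 1.4609833333333333 [0.45267315 0.0935811  0.00398825] 0.44617866580553517 0.0017153353371376677 [ 0.0303609  -0.00473683 -0.87910327] 13.95
the job is handed in; nothing more can be done
```

View pics/w12c.png

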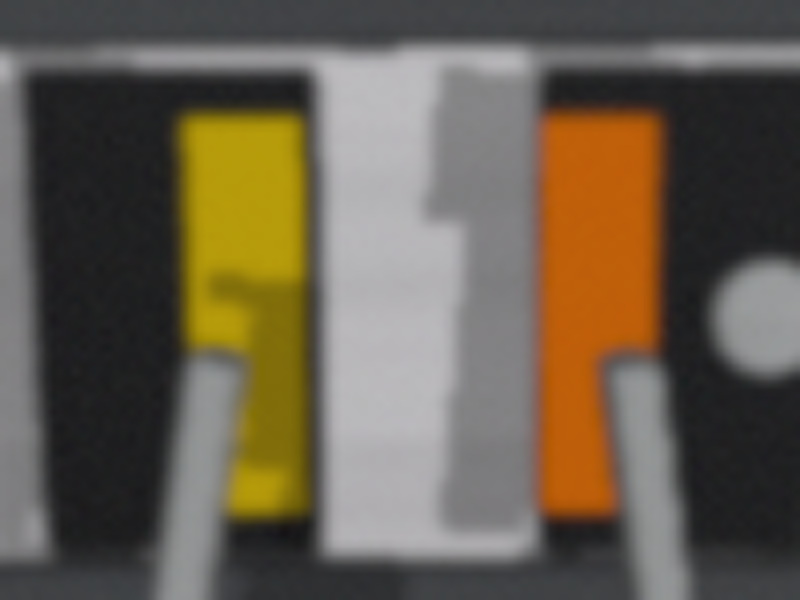

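I gripped the tweezers by the blue sleeves, lifted them off the rest, carried them to the gauge and squeezed them to match the bands. I handed in at about t = 14 s while still holding them there; `r.hand_in()` gave no verdict.

**Last checks (wrist camera, just before hand-in):**

| Check | Result |
|---|---|
| Gap between tips | 21.7 mm, against 22.0 mm between the bands |
| Tip position over its own band | within about 0.2 mm across and along |
| Tip height above the bands | about 14 mm |
| Level | arm tops read 42–45 mm high along their length, so well inside 0.2 rad |
| Steadiness | tips in the same place in two pictures about 0.6 s apart, joint speeds about 0 |
| Force on the tool | under 1 N |

In the last scene picture the gauge, steel block and roller looked unmoved. The bottle and lens were outside that crop and I did not re-check them, but the arm never went near them.

**What failed or disagreed:**
- **First grasp missed.** The fingers closed above the sleeves without touching anything. The stated finger overhang puts the fingertips 22 mm ahead of the TCP. Depth readings put them 19–25 mm behind it, depending on how far the jaws are open. I went about 39 mm lower in guarded steps and the second grasp held.
- **Calibration difference.** The top and wrist cameras disagreed by about 2 mm on where the gauge is. I placed the tips from the wrist view, which shows tips and bands together.
- **Jaw reading.** The jaw opening read between 0.446 and 0.452 for a command of 0.449. The tips did not move visibly in the pictures.

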